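# Box the pencil bundles and stow the crate behind the double doors

## Robot

A 7-joint arm with a two-finger parallel gripper is mounted at the origin on the work surface. World frame = base frame: x ahead of the robot, y to its left, z up, the work surface at z = 0. Lengths are in m, angles in rad, forces in N, time in s.
With the tool pointing down it reaches from about 0.425 to 0.925 m from the base axis. Payload 6.8 kg.
Tool frame: the origin (TCP) lies at the very end of the fingers, on their centre line; the grasp point (between the pads) lies 19 mm behind it; z points along the fingers, y is the line along which they close (so a half turn about z gives the same grasp; the last joint's range is limited). The gripper opens to 85 mm and grips with 20 to 120 N. Pads are 22 mm wide; open, the fingers measure 114 mm over their backs; the gripper's body (76 mm by 85 mm) begins 54 mm behind the grasp point. The pads swing forward as they close: fully open they stand 13 mm farther back than shut.
Start: joints at [1.2, 0.477, 0.022, 1.555, -0.011, 1.109, -0.083], TCP at [0.175, -0.652, 0.231] pointing down, gripper open.
Joint ranges: [-2.96, 2.96], [-0.34, 2.1], [-1.41, 1.46], [0.24, 2.44], [-1.37, 4.51], [0.17, 1.92], [-2.96, 2.96]. Speed limits (rad/s): [2.39, 2.39, 3.14, 3.14, 3.14, 3.14, 3.14].

## Interface

Orientations are given as a unit quaternion [x, y, z, w].
In Python, from workcell import r, optics gives the robot as it stands. The module is installed in compiled form; this text tells all that it offers.
- The arm moves only by the shell command python3 -m jog 'ROWS' [OPENING] [FORCE]. ROWS is a JSON object of lists of equal length, an entry for each row: "offset": the shift along the tool's x, y, z in m, a list of three; "spin": the turn about the tool's z in units of 5 degrees (1.0 is 5 degrees). A call has 1 to 12 rows; each row shifts and turns the commanded pose from where the row before left it, along the tool's axes as they then stand; what a row does not reach is not made up. A row lasts 1/8 s, in which the tool goes at most 62.5 mm and 10.7 degrees, less where a joint would pass 70% of its speed; a pose out of reach is approached as far as the arm can. A call with a gripper value outside its range is refused whole. OPENING is the opening, from 0 (shut) to 1 (fully open), set as the call begins (- or left out, the last holds). The fingers move at their own pace and stop on an object; FORCE is the grip in N (left out, the last holds). Time passes only in rows, so rows that do not move let the fingers close. It gives the time, the measured TCP pose, the force, the opening and the grip force at its end, in the units of the state.
- r.get_obs(): the state, without advancing time (a new reading comes with each control period).
- optics.snapshot(name): name is "scene" or "top" or "wrist"; returns the picture (480x640x3 uint8, red, green, blue); there is no depth.
- optics.calibration(name): a dict with "fovy" (degrees; the focal length in pixels is half the picture's height over the tangent of half this angle, whatever the lens; pixels are square), "cx", "cy" (the principal point, pixels), "eye" and "attitude" of the camera in the world; the wrist camera has in their place "T_tool_cam" (4x4, takes a point from camera to tool coordinates, whose origin is the TCP and whose axes are the flange's). Camera axes: x right, y down, z forward; pixel columns grow to the right and rows downward; lengths in m; the calibration is good to about 2 mm. A picture is of the moment at which its call begins: read the wrist's pose just before it. calibration takes no time and is no camera call.
- r.hand_in(): hands the job in; it is judged then, once.
The state is a dict: "time": time; "joint_pos": joint angles; "qd": joint speeds; "joint_torque": joint torques, N m; "ee_pos": TCP position; "tool_rot": TCP orientation; "contact_force": force on the tool from outside, world axes, zero at the start; "torque": the same for the moment, N m; "gripper_width": opening from 0.0 (shut) to 1.0 (fully open); "finger_force": force on a finger pad.
Only numpy, scipy, OpenCV 4.12 (cv2) and the standard library are available. Lean on these libraries where they do the work, as an engineer would, in place of code of your own. Each camera call takes 0.05 s, during which the arm holds its last target. There are 200 camera calls.

## Task

Put the finished pencils away: turn the cabinet's wooden button aside and open the latched leaf first, then the leaf it overlaps, both swung right out; lay every pencil bundle from the bench flat inside the wooden crate and set the red-handled cover on so that it sits level on the rim. Then creep the crate, too heavy to lift, forward along the bench (pushing its near corners in turn keeps it straight), without tipping it, until it is wholly inside the cabinet. Leave the cover seated and both leaves standing wide open for the next crate, and do not disturb the other things on the bench.

Things in the scene. Friction and masses are not known exactly. Their poses are not given: they have to be found in the camera images.
- cabinet: Low bench cabinet, wood and clear panes, fixed, no floor. Origin: bench level, middle of the carcass front plane; +x points INTO the cabinet, +y to the hinge of leaf A. Outside 249 wide (y), 165 deep, 190 high; inside y +-112, back panel at x 157 mm. The leaves and, above them, a fixed fascia rail (z 152 to 190) lie in front, x -14 to 0; clear doorway height 152 mm.
- turn_button (a joint): Dark wooden turn button on the fascia, 18 wide, 11 mm thick; pivot axis along cabinet x, at cabinet y 92.5, z 172 mm. Angle in rad: near 0 it hangs down, its end (40 mm from the pivot) lapping over leaf A and latching it. Turns either way to +-1.6 (level), positive towards cabinet +y; leaf A is clear beyond 1.3 either way. Light friction (0.06 N m), stays where left.
- button_peg (a point): Mid-length of the round thumb peg at the button's lower end, 30 mm from the pivot axis: 14 mm in diameter, sticking out along cabinet -x, from 27 to 53 mm in front of the carcass plane (this point: 41 mm).
- leaf_a (a joint): Leaf A, the latched leaf, at the cabinet's +y half: 124 wide, 14 thick, z 4 to 150 mm, hinged on its outer front edge. Rad, 0 shut, growing as it swings out, at most 2.0; slight friction, stays where left. A dark strip (8 mm thick) on its meeting edge laps 14 mm over the face of leaf B, so B cannot open before A.
- leaf_a_handle (a point): Point on leaf A's upright round bar handle, 140 mm above the bench: bar 12 mm in diameter, z 72 to 148, axis 35 mm in front of the leaf's face, 90 mm from the hinge along the leaf. An 8 mm thick bracket fills the gap behind it at z 76 to 134 mm.
- leaf_a_hinge (a point): Point on the upright hinge axis of leaf A (outer edge, in the plane of the leaf's front face), 140 mm above the bench.
- leaf_b (a joint): Leaf B, the overlapped leaf, at the cabinet's -y half: mirror image of leaf A without strip or button. Rad, 0 shut, growing as it swings out, at most 2.0. Held shut only by A's strip; pulling it carries A along if A is unlatched.
- leaf_b_handle (a point): Point on leaf B's upright bar handle, 140 mm above the bench; same bar and offsets as on leaf A.
- leaf_b_hinge (a point): Point on the upright hinge axis of leaf B, 140 mm above the bench.
- crate: Open wooden crate with steel floor, 2 kg, just clear of the doors' swing, roughly square to the cabinet. Origin: centre of underside; +x leads into the cabinet, y along its long side. Outside 112 (x) by 190 (y) by 50 mm high; inside 98 by 176, floor 8 mm up. Slides with 9 to 19 N; a push near one corner swings it, so push the near corners in turn.
- crate_nl (a point): Near left corner of the crate: x -56, y +95, z 25 mm in its frame (near: the face away from the cabinet).
- crate_nr (a point): Near right corner of the crate: x -56, y -95, z 25 mm in its frame.
- cover: Loose cover of the crate, 0.22 kg, flat on the bench. Origin: centre of underside, z up. Plug 82 (x) by 160 (y), z 0 to 8 mm; board 112 by 190, z 8 to 16; red grip block 16 (x) by 60 (y), z 16 to 44. Seated, the plug is inside the crate's walls (8 mm to spare all round), the board rests on the rim, its origin 42 mm above the crate's. Either way round fits.
- bundle_yellow: Bundle of half-length yellow pencils with two paper bands, 60 g, on the bench (may be absent). Origin: centre of underside; 84 long (own x), 22.5 wide (y), 30 mm high (z); it may also lie on its side. Three fit side by side in the crate, along the crate's x, with 25 mm between them for fingers.
- bundle_magenta: Bundle of half-length magenta pencils with two paper bands, 60 g, on the bench (may be absent). Origin: centre of underside; 84 long (own x), 22.5 wide (y), 30 mm high (z); it may also lie on its side. Three fit side by side in the crate, along the crate's x, with 25 mm between them for fingers.
- bundle_green: Bundle of half-length green pencils with two paper bands, 60 g, on the bench (may be absent). Origin: centre of underside; 84 long (own x), 22.5 wide (y), 30 mm high (z); it may also lie on its side. Three fit side by side in the crate, along the crate's x, with 25 mm between them for fingers.
- bundle_blue: Bundle of half-length blue pencils with two paper bands, 60 g, on the bench (may be absent). Origin: centre of underside; 84 long (own x), 22.5 wide (y), 30 mm high (z); it may also lie on its side. Three fit side by side in the crate, along the crate's x, with 25 mm between them for fingers.
- mug: Bystander, leave alone: blue mug, 76 mm across, 90 mm high. Origin at the centre of its underside.
- tape_roll: Bystander, leave alone: amber roll of tape, 90 mm across, 26 mm high. Origin at the centre of its underside.
- brush: Bystander, leave alone: bench brush, 190 mm long, lying flat. Origin at the centre of its underside.
- glue_bottle: Bystander, leave alone: white glue bottle with red cap, 56 mm across, 150 mm high. Origin at the centre of its underside.
- pencil_cup: Bystander, leave alone: green cup of pencils, 76 mm across, 146 mm high. Origin at the centre of its underside.
- gauge_block: Bystander, leave alone: plywood block, 100 by 45 by 25 mm. Origin at the centre of its underside.
- sleeve_box: Bystander, leave alone: cardboard box, 180 by 75 by 50 mm. Origin at the centre of its underside.
Mind the look-alikes: they are no part of the job. What is meant by the bundle_magenta is not black or grey, and is the smaller of those in its own colour.

How it is judged:
By the outcome, as a careful person would: the job done as asked, in the order asked, and still so for the second after the job is handed in, with the robot touching nothing.
Of bundle_yellow, bundle_magenta, bundle_green, bundle_blue only 2 to 3 are there at a start; the rules pass over those that are not, and their reading is None.
At some moment in a run one of bundle_yellow, bundle_magenta, bundle_green, bundle_blue may be knocked a few centimetres aside while the robot is not near it.
Once in a run the grip may slacken for a moment while it holds something.
It also fails if it takes over 210 s, if anything falls off the work surface, if the arm or the gripper's body presses on something with over 40 N, if the wrist force passes 120 N, or if a joint passes its speed limit or range.

## Working session

There is one attempt and no reset: what is moved stays moved. The work goes in short steps, Python scripts to look and compute and a shell command to move; the robot and the scene stay as the last step left them, time stands still between calls to the robot, and variables do not carry over. Pictures are saved under pics/ and viewed, at most 14 in all, crops included, and the job is handed in when it is done.

```bash
mkdir -p pics; cat > h.py <<'E'
import numpy as np, cv2
from scipy.spatial.transform import Rotation as R
from workcell import r, optics
def save(n,f):
    im=optics.snapshot(n); cv2.imwrite('pics/'+f,im[:,:,::-1]); return im
def cam(n,o=None):
    c=optics.calibration(n); f=240/np.tan(np.radians(c['fovy'])/2)
    if n=='wrist':
        T=np.array(c['T_tool_cam']); o=o or r.get_obs()
        Rt=R.from_quat(o['tool_rot']).as_matrix()
        return f,c['cx'],c['cy'],Rt@T[:3,3]+np.array(o['ee_pos']),Rt@T[:3,:3]
    a=np.array(c['attitude']); a=R.from_quat(a).as_matrix() if a.size==4 else a
    return f,c['cx'],c['cy'],np.array(c['eye']),a
def px2w(n,u,v,z,o=None):
    f,cx,cy,e,A=cam(n,o); d=A@np.array([(u-cx)/f,(v-cy)/f,1]); return e+d*(z-e[2])/d[2]
def w2px(n,p,o=None):
    f,cx,cy,e,A=cam(n,o); q=A.T@(np.array(p)-e); return np.array([cx+f*q[0]/q[2],cy+f*q[1]/q[2]])
E
python3 - <<'E'
from h import *
for n in('scene','top'): save(n,n+'0.png'); print(optics.calibration(n))
print(optics.calibration('wrist')); print(r.get_obs())
E
```

```text
{'fovy': 43.98399259327732, 'cx': 316.7282015357404, 'cy': 241.7504669237305, 'eye': array([1.67629466, 0.62411444, 1.35109101]), 'attitude': array([ 0.47219665,  0.78987713, -0.33440508, -0.20321832])}
{'fovy': 42.02088951978389, 'cx': 304.6404939429656, 'cy': 237.42716195739928, 'eye': array([0.37366855, 0.03519987, 1.85674815]), 'attitude': array([-0.69889116,  0.71291128, -0.03666768,  0.04431863])}
{'fovy': 66.19771588112228, 'cx': 328.0183989822848, 'cy': 245.96650321963799, 'T_tool_cam': array([[-7.61827439e-05, -9.53439975e-01, -3.01582839e-01,
         7.71174136e-02],
       [ 9.99999977e-01, -1.33111879e-04,  1.68217277e-04,
        -2.31062870e-04],
       [-2.00529335e-04, -3.01582819e-01,  9.53439963e-01,
        -1.43451772e-01],
       [ 0.00000000e+00,  0.00000000e+00,  0.00000000e+00,
         1.00000000e+00]])}
{'time': 0.1, 'joint_pos': array([ 1.1999019 ,  0.47772084,  0.02234427,  1.55632976, -0.01149957,
        1.10930433, -0.08309681]), 'qd': array([-0.0016465 , -0.00135577, -0.00099815, -0.00213505,  0.00105602,
       -0.00113406, -0.00097888]), 'joint_torque': array([ 4.48560299e-03, -5.97754133e+01,  1.61307435e+00, -2.81955349e+01,
        1.27285643e-02,  4.89512182e-03, -1.14041188e-05]), 'ee_pos': array([ 0.17520435, -0.65132216,  0.23043032]), 'tool_rot': array([ 9.91378014e-01,  1.31030399e-01, -1.66133403e-04, -7.99974823e-04]), 'contact_force': array([-0.77882852,  0.93432172, -0.19440554]), 'torque': array([-0.03887315,  0.06502036,  0.01720856]), 'finger_force': 0.0, 'gripper_width': 0.9993806476989232}
```

View pics/scene0.png

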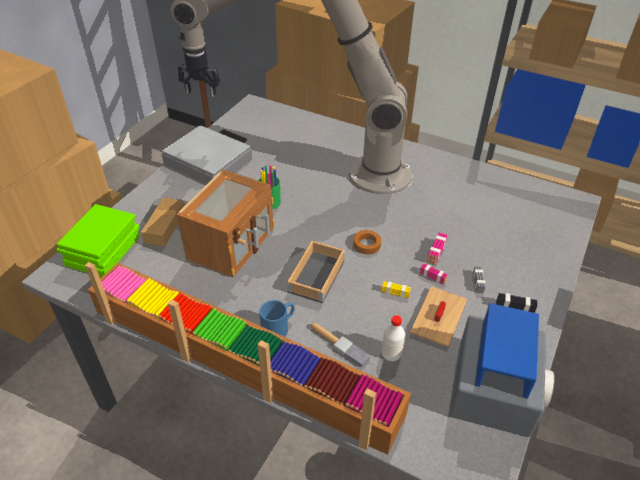

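View pics/top0.png

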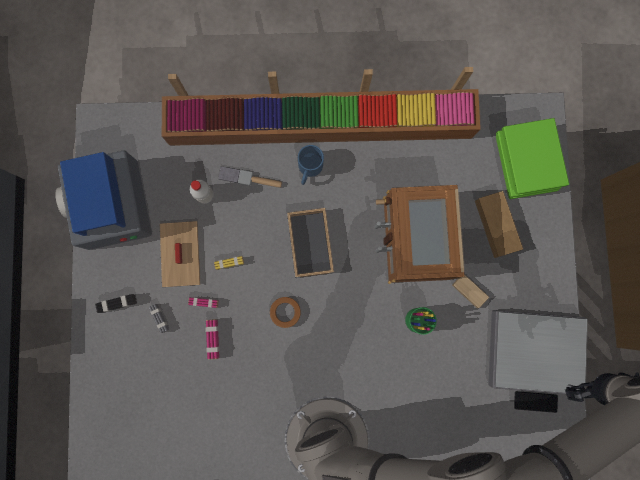

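The top view shows the cabinet at about (425,233) with its front facing left (world +y), and the crate at (310,242). The cover is at (180,253), yellow at (228,263), and the small magenta at (203,302); the larger magenta at (212,338) is the look-alike. No green or blue bundle is visible. I'll zoom in to measure.

```bash
python3 - <<'E'
from h import *
im=cv2.imread('pics/top0.png')[170:350,150:480]
cv2.imwrite('pics/c1.png',cv2.resize(im,(792,432),interpolation=cv2.INTER_CUBIC))
E
```

```text
(no output)
```

View pics/c1.png

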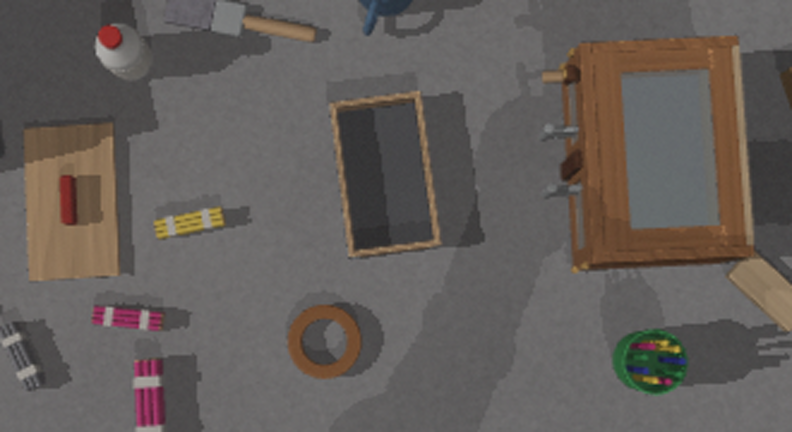

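Zoomed: crate rim corners are at (330,105),(418,92),(440,242),(352,257), cover corners at (25,124),(113,122),(119,274),(31,279), and roof corners at about (581,44),(738,38),(752,257),(581,268). The button peg is near (547,76), and the handles are at (549,131) and (551,190).

```bash
python3 - <<'E'
from h import *
P=lambda u,v,z: px2w('top',150+u/2.4,170+v/2.4,z)[:2].round(4)
def rect(n,pts,z):
    q=np.array([P(*p,z) for p in pts]); c,s,a=cv2.minAreaRect(q.astype(np.float32)); print(n,q.tolist(),'c',q.mean(0),'edges',[round(float(np.linalg.norm(q[i]-q[i-1])),3) for i in range(4)], 'yaw e01',np.degrees(np.arctan2(*(q[1]-q[0])[::-1])),'e12',np.degrees(np.arctan2(*(q[2]-q[1])[::-1])))
rect('cab',[(581,44),(738,38),(752,257),(581,268)],.19)
rect('crate',[(330,105),(418,92),(440,242),(352,257)],.05)
rect('cover',[(25,124),(113,122),(119,274),(31,279)],.016)
rect('yel',[(154,222),(220,208),(223,226),(158,238)],.028)
rect('mag',[(94,306),(162,312),(160,331),(93,324)],.028)
rect('magbig',[(135,360),(161,360),(163,432),(136,432)],.028)
for n,p in dict(peg=(545,76,.142),hA=(549,131,.148),hB=(551,190,.148),tape=(325,341,.026),mugc=(385,0,.09),glue=(109,38,.15)).items(): print(n,P(*p))
E
```

```text
cab [[0.6945, -0.1876], [0.6975, -0.3644], [0.451, -0.3682], [0.4425, -0.1788]] c [ 0.571375 -0.27475 ] edges [0.252, 0.177, 0.247, 0.19] yaw e01 -89.02787983849576 e12 -179.1168084486019
crate [[0.6525, 0.1016], [0.6663, -0.006], [0.4829, -0.0283], [0.467, 0.078]] c [0.567175 0.036325] edges [0.187, 0.108, 0.185, 0.107] yaw e01 -82.69155392946071 e12 -173.06731518619577
cover [[0.6419, 0.4823], [0.6421, 0.3727], [0.4535, 0.3652], [0.4495, 0.4735]] c [0.54675  0.423425] edges [0.193, 0.11, 0.189, 0.108] yaw e01 -89.89544577387652 e12 -177.72273571836192
yel [[0.5157, 0.3202], [0.5312, 0.2392], [0.5091, 0.2356], [0.496, 0.3153]] c [0.513    0.277575] edges [0.02, 0.082, 0.022, 0.081] yaw e01 -79.16695360802935 e12 -170.74801377629097
mag [[0.4147, 0.3935], [0.4059, 0.3107], [0.383, 0.3132], [0.393, 0.3947]] c [0.39915  0.353025] edges [0.022, 0.083, 0.023, 0.082] yaw e01 -96.06663307360515 e12 173.76967538599436
magbig [[0.3486, 0.3436], [0.348, 0.3121], [0.262, 0.31], [0.2626, 0.3425]] c [0.3053  0.32705] edges [0.086, 0.032, 0.086, 0.033] yaw e01 -91.09121622526268 e12 -178.6011949887038
peg [ 0.667  -0.1512]
hA [ 0.6019 -0.153 ]
hB [ 0.5339 -0.1531]
tape [0.3671 0.1131]
mugc [0.7724 0.032 ]
glue [0.721  0.3528]
```

```bash
python3 -m jog '{"offset":[[0,0,-0.03],[0,0,-0.03],[0,0,0],[0,0,0],[0,0,0],[0,0,0],[0,0,0],[0,0,0]],"spin":[-1.875,-1.875,-1.875,-1.875,-1.875,-1.875,-1.875,-1.875]}' 0
python3 -m jog '{"offset":[[0.046,0.037,0],[0.046,0.037,0],[0.046,0.037,0],[0.046,0.037,0],[0.046,0.037,0],[0.046,0.037,0],[0.046,0.037,0],[0.046,0.037,0],[0.046,0.037,0],[0.046,0.037,0],[0.046,0.037,0],[0.046,0.037,0]],"spin":[0,0,0,0,0,0,0,0,0,0,0,0]}'
python3 -m jog '{"offset":[[0,0,0],[0,0,0]],"spin":[0,0]}'
python3 - <<'E'
from h import *
save('wrist','w1.png'); print(r.get_obs())
print(w2px('wrist',[.66,-.164,.142]),w2px('wrist',[.6035,-.156,.148]))
E
```

```text
time: 1.1
ee_pos: [0.1752, -0.6515, 0.2907]
tool_rot: [0.705, 0.709, 0.0, -0.001]
contact_force: [-0.6, -0.4, 0.3]
gripper_width: -0.001
finger_force: 0.0
time: 2.6
ee_pos: [0.6196, -0.0981, 0.2909]
tool_rot: [0.707, 0.707, -0.0, -0.0]
contact_force: [0.9, -0.8, 0.3]
gripper_width: -0.003
finger_force: 0.0
time: 2.85
ee_pos: [0.6184, -0.0999, 0.2906]
tool_rot: [0.707, 0.708, -0.001, -0.0]
contact_force: [-0.0, 0.1, -0.1]
gripper_width: 0.002
finger_force: 0.0
{'time': 2.9, 'joint_pos': array([ 0.46516907,  0.40282921, -0.54537727,  1.57757299,  0.21888656,
        1.22377264, -0.12043674]), 'qd': array([ 0.0166353 , -0.00939746,  0.00810805,  0.00200843, -0.00240837,
       -0.00059951, -0.0012788 ]), 'joint_torque': array([-1.53041571e+00, -5.26867855e+01, -6.34112880e+00, -2.89418274e+01,
       -7.93065852e-02, -3.41115589e-02, -8.64341037e-04]), 'ee_pos': array([ 0.61809708, -0.10096028,  0.29080042]), 'tool_rot': array([ 7.07357814e-01,  7.06855231e-01, -7.69013994e-04, -1.21598430e-04]), 'contact_force': array([ 0.21353522, -0.49640914, -0.23053301]), 'torque': array([0.02055331, 0.03704313, 0.00980297]), 'finger_force': 0.0, 'gripper_width': 0.0014291014071278827}
[376.48757513 298.23208618] [311.21310176 292.73974903]
```

View pics/w1.png

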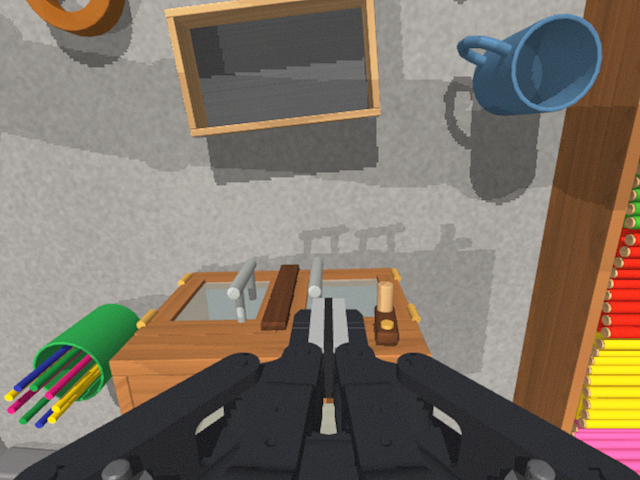

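The wrist view shows the peg tip at (384,285), the handle A top at (316,292) and the handle B top at (236,293). The gold hinge parts are near (398,273) and (186,280), and the crate is at the top.

```bash
python3 - <<'E'
from h import *
P=lambda u,v,z: px2w('wrist',u,v,z)[:2].round(4)
print('pegtip',P(384,285,.142),'hA',P(316,292,.148),'hB',P(236,293,.148),'hingeA',P(398,273,.14),'hingeB',P(186,280,.14))
q=[P(*p,.05) for p in [(166,13),(374,-2),(381,113),(192,136)]];print('crate',q)
print('mug',P(555,63,.09))
im=cv2.imread('pics/w1.png')[240:400,100:450]; cv2.imwrite('pics/c2.png',cv2.resize(im,None,fx=2.2,fy=2.2,interpolation=cv2.INTER_CUBIC))
E
```

```text
pegtip [ 0.666  -0.1515] hA [ 0.6076 -0.1553] hB [ 0.5395 -0.1562] hingeA [ 0.6778 -0.1412] hingeB [ 0.495  -0.1477]
crate [array([0.4699, 0.0777]), array([0.6593, 0.0892]), array([ 0.6697, -0.0084]), array([ 0.4816, -0.0299])]
mug [0.8099 0.0297]
```

View pics/c2.png

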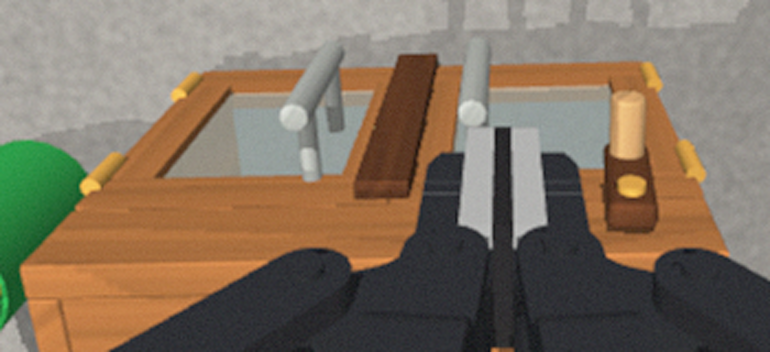

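Cabinet estimate: origin (0.572,-0.2045), yaw about 1° off square. A downward finger can't lift the peg from below, so I'll grip it and carry it along its arc.

```bash
python3 -m jog '{"offset":[[-0.029,0.023,0],[-0.03,0.023,0],[0,0,0.05],[0,0,0.05],[0,0,0.04],[0,0,0.02],[0,0,0]],"spin":[0,0,0,0,0,0,0]}' 0.45 30
python3 -m jog '{"offset":[[0,0,0],[0,0,0],[0,0,0],[0,0,0]],"spin":[0,0,0,0]}' 0 30
python3 - <<'E'
from h import *
save('wrist','w2.png')
E
```

```text
time: 3.78
ee_pos: [0.6638, -0.1595, 0.1304]
tool_rot: [0.707, 0.707, -0.001, -0.001]
contact_force: [0.6, 0.7, 0.8]
gripper_width: 0.447
finger_force: 0.0
time: 4.28
ee_pos: [0.6664, -0.1588, 0.1335]
tool_rot: [0.707, 0.707, 0.001, 0.002]
contact_force: [0.8, -1.7, 7.2]
gripper_width: 0.148
finger_force: 29.7
```

View pics/w2.png

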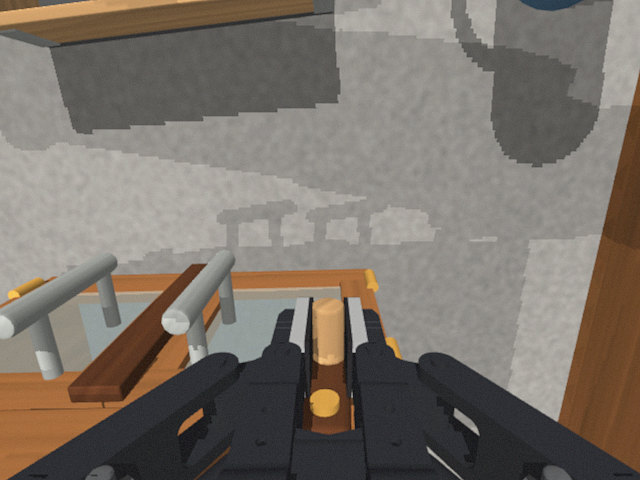

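The peg sits between the pads at (328,330), and the opening of about 13 mm matches its diameter. Carrying it along the arc.

```bash
python3 -m jog '{"offset":[[0,0.0074,-0.001],[0,0.007,-0.0028],[0,0.006,-0.0043],[0,0.0048,-0.0058],[0,0.0033,-0.0067],[0,0.0014,-0.0074],[0,0.0,-0.002],[0,0,0]],"spin":[0,0,0,0,0,0,0,0]}'
python3 - <<'E'
from h import *
save('wrist','w3.png')
E
```

```text
time: 5.32
ee_pos: [0.6942, -0.1582, 0.1614]
tool_rot: [0.707, 0.707, -0.0, -0.0]
contact_force: [-4.7, 1.1, -0.9]
gripper_width: 0.143
finger_force: 29.5
```

View pics/w3.png

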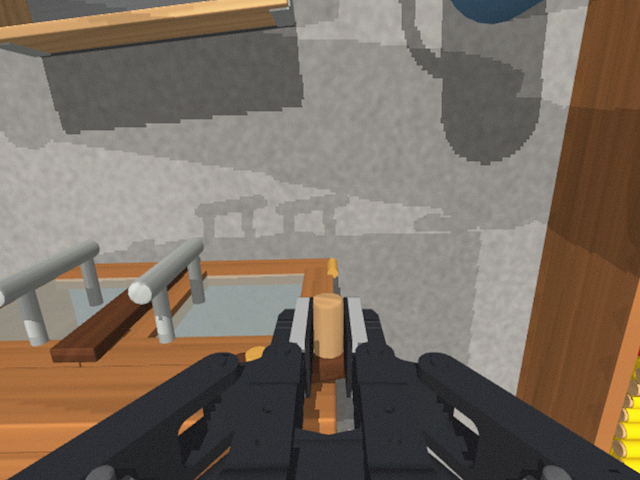

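The button is level at about (325,385). Releasing it and going to handle A.

```bash
python3 -m jog '{"offset":[[0,0,0],[0,0,0],[0,0,-0.05],[0.002,-0.044,0],[0.002,-0.044,0],[0,0,0],[0,0,0.042],[0,0,0.042],[0,0,0]],"spin":[0,0,0,0,0,0,0,0,0]}' 0.4
python3 -m jog '{"offset":[[0,0,0],[0,0,0],[0,0,0],[0,0,0]],"spin":[0,0,0,0]}' 0 50
python3 -m jog '{"offset":[[0.0107,0.0049,0],[0.0107,0.0049,0],[0.0107,0.0049,0],[0.0107,0.0049,0],[0,0,0]],"spin":[1.4,1.4,1.4,1.4,0]}'
```

```text
time: 6.5
ee_pos: [0.6057, -0.1542, 0.1247]
tool_rot: [0.707, 0.708, -0.001, -0.002]
contact_force: [0.2, 0.8, -0.2]
gripper_width: 0.401
finger_force: 0.0
time: 7.0
ee_pos: [0.6068, -0.1539, 0.1291]
tool_rot: [0.707, 0.707, 0.0, 0.0]
contact_force: [-5.1, 1.5, 3.4]
gripper_width: 0.114
finger_force: 48.9
time: 7.62
ee_pos: [0.6344, -0.1137, 0.1292]
tool_rot: [0.856, 0.517, 0.001, -0.0]
contact_force: [-6.3, 4.9, 5.2]
gripper_width: 0.117
finger_force: 50.0
```

```bash
python3 -m jog '{"offset":[[0.0107,0.0049,0],[0.0107,0.0049,0],[0.0107,0.0049,0],[0.0107,0.0049,0],[0.0107,0.0049,0],[0,0,0]],"spin":[1.4,1.4,1.4,1.4,1.4,0]}'
python3 -m jog '{"offset":[[0.0107,0.0049,0],[0.0107,0.0049,0],[0.0107,0.0049,0],[0.0107,0.0049,0],[0.0107,0.0049,0],[0.0107,0.0049,0],[0,0,0]],"spin":[1.4,1.4,1.4,1.4,1.4,1.4,0]}'
```

```text
time: 8.38
ee_pos: [0.6884, -0.0905, 0.1292]
tool_rot: [0.972, 0.236, 0.002, -0.001]
contact_force: [-1.7, 6.1, 2.9]
gripper_width: 0.113
finger_force: 50.0
time: 9.25
ee_pos: [0.7558, -0.1097, 0.1292]
tool_rot: [0.992, -0.128, 0.002, -0.001]
contact_force: [1.7, 5.1, 3.4]
gripper_width: 0.115
finger_force: 49.2
```

```bash
python3 -m jog '{"offset":[[0,0,0],[0,0,0],[0,0,-0.04],[0,0,-0.04]],"spin":[0,0,0,0]}' 0.5
python3 -m jog '{"offset":[[0,0,0],[0,0,0],[0,0,0],[0,0,0],[0,0,0],[0,0,0],[0,0,0],[0,0,0],[0,0,0],[0,0,0],[0,0,0]],"spin":[-2.1,-2.1,-2.1,-2.1,-2.1,-2.1,-2.1,-2.1,-2.1,-2.1,0]}'
python3 -m jog '{"offset":[[-0.0115,-0.0546,0],[-0.0115,-0.0546,0],[-0.0115,-0.0546,0],[-0.0115,-0.0546,0],[0,0,0],[0,0,0]],"spin":[0,0,0,0,0,0]}'
```

```text
time: 9.75
ee_pos: [0.7528, -0.1123, 0.2078]
tool_rot: [0.992, -0.13, -0.001, 0.001]
contact_force: [0.9, -0.2, 0.7]
gripper_width: 0.499
finger_force: 0.0
time: 11.12
ee_pos: [0.7531, -0.1124, 0.2072]
tool_rot: [0.707, 0.707, -0.0, 0.0]
contact_force: [0.9, -0.2, 0.4]
gripper_width: 0.5
finger_force: 0.0
time: 11.88
ee_pos: [0.5358, -0.1576, 0.208]
tool_rot: [0.708, 0.707, 0.0, 0.001]
contact_force: [1.0, 0.4, 1.1]
gripper_width: 0.499
finger_force: 0.0
```

```bash
python3 - <<'E'
from h import *
save('wrist','w4.png')
E
```

```text
(no output)
```

View pics/w4.png

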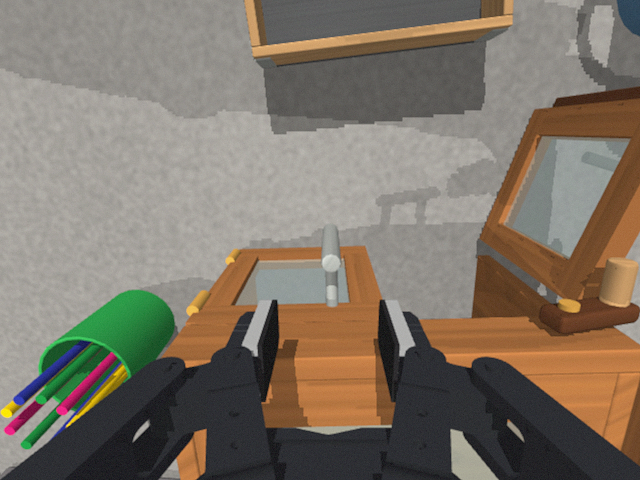

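Leaf A stands open on the right and the button is level. Handle B's top, at (331,262), is centred between the fingers.

```bash
python3 -m jog '{"offset":[[0.002,0.001,0.04],[0,0,0.04],[0,0,0]],"spin":[0,0,0]}'
python3 -m jog '{"offset":[[0,0,0],[0,0,0],[0,0,0],[0,0,0]],"spin":[0,0,0,0]}' 0 50
python3 -m jog '{"offset":[[0.0107,-0.0049,0],[0.0107,-0.0049,0],[0.0107,-0.0049,0],[0.0107,-0.0049,0],[0.0107,-0.0049,0],[0,0,0]],"spin":[-1.4,-1.4,-1.4,-1.4,-1.4,0]}'
python3 -m jog '{"offset":[[0.0107,-0.0049,0],[0.0107,-0.0049,0],[0.0107,-0.0049,0],[0.0107,-0.0049,0],[0.0107,-0.0049,0],[0,0,0]],"spin":[-1.4,-1.4,-1.4,-1.4,-1.4,0]}'
```

```text
time: 12.3
ee_pos: [0.5352, -0.1542, 0.1247]
tool_rot: [0.707, 0.708, -0.001, -0.003]
contact_force: [-0.5, -0.3, 1.1]
gripper_width: 0.498
finger_force: 0.0
time: 12.8
ee_pos: [0.5377, -0.1552, 0.1292]
tool_rot: [0.707, 0.707, 0.001, 0.002]
contact_force: [-0.1, 1.4, 6.8]
gripper_width: 0.116
finger_force: 49.1
time: 13.55
ee_pos: [0.5003, -0.111, 0.1291]
tool_rot: [0.461, 0.887, -0.001, 0.001]
contact_force: [-1.5, -0.6, 9.8]
gripper_width: 0.114
finger_force: 49.6
time: 14.3
ee_pos: [0.4452, -0.0961, 0.1291]
tool_rot: [0.174, 0.985, -0.002, 0.002]
contact_force: [-1.3, -4.5, 10.9]
gripper_width: 0.112
finger_force: 49.7
```

```bash
python3 -m jog '{"offset":[[0,0,0],[0,0,0],[0,0,-0.025],[0,0,-0.025],[-0.038,0.005,0],[-0.038,0.005,0],[0,0,0]],"spin":[0,0,0,0,0,0,0]}' 0.4
python3 -m jog '{"offset":[[0,0,0],[0,0,0.035],[0,0,0.035],[0.013,0,0],[0.0124,0.0023,0],[0.0124,0.0023,0],[0.0124,0.0023,0],[0.0124,0.0023,0],[0.0124,0.0023,0],[0,0,0]],"spin":[0,0,0,0,-1.4,-1.4,-1.4,-1.4,-1.4,0]}' 0
```

```text
time: 15.18
ee_pos: [0.5213, -0.1102, 0.1772]
tool_rot: [0.173, 0.985, 0.001, 0.001]
contact_force: [-0.7, 1.0, 0.1]
gripper_width: 0.404
finger_force: 0.0
time: 16.42
ee_pos: [0.4461, -0.0882, 0.1084]
tool_rot: [-0.131, 0.991, -0.001, -0.0]
contact_force: [0.2, -0.4, 0.3]
gripper_width: 0.001
finger_force: 0.0
```

```bash
python3 -m jog '{"offset":[[-0.03,0,0],[0,0,-0.06],[0,0,-0.06],[0,0,0]],"spin":[0,0,0,0]}' 0.7
python3 - <<'E'
from h import *
im=save('top','top1.png')[170:350,150:480,::-1]
cv2.imwrite('pics/c3.png',cv2.resize(im,(792,432),interpolation=cv2.INTER_CUBIC))
o=r.get_obs();print(o['ee_pos'],o['tool_rot'],o['joint_pos'])
E
```

```text
time: 16.92
ee_pos: [0.4793, -0.0797, 0.2322]
tool_rot: [-0.13, 0.992, -0.002, 0.004]
contact_force: [-0.7, 0.4, -0.6]
gripper_width: 0.694
finger_force: 0.0
[ 0.47756513 -0.08033801  0.22971334] [-0.12971751  0.99154806 -0.00134995  0.00199991] [ 0.93506793  0.32332686 -1.05703181  1.95255053  0.32851385  1.04573308
  1.56403365]
```

View pics/c3.png

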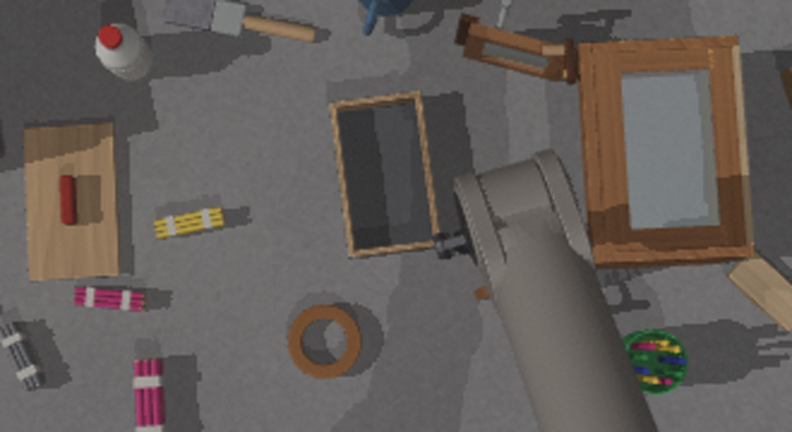

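Leaf A is seen open. The magenta bundle was knocked to (109,299); yellow is unchanged at (189,222). Next I go above yellow.

```bash
python3 -m jog '{"offset":[[0,0,0],[0,0,0],[0,0,0],[0,0,0],[0,0,0],[0,0,0],[0,0,0],[0,0,0],[0,0,0]],"spin":[2.1,2.1,2.1,2.1,2.1,2.1,2.1,2.1,2.1]}'
python3 -m jog '{"offset":[[0.0538,0.0159,0],[0.0538,0.0159,0],[0.0538,0.0159,0],[0.0538,0.0159,0],[0.0538,0.0159,0],[0.0538,0.0159,0],[0,0,0],[0,0,0]],"spin":[0,0,0,0,0,0,0,0]}'
python3 - <<'E'
from h import *
o=r.get_obs(); im=save('wrist','w5.png'); print(o['ee_pos'],o['tool_rot'])
def blob(im,lo,hi,z,n):
    h=cv2.cvtColor(im,cv2.COLOR_RGB2HSV); m=cv2.inRange(h,lo,hi); m=cv2.morphologyEx(m,cv2.MORPH_CLOSE,np.ones((25,25)))
    k,l,s,c=cv2.connectedComponentsWithStats(m)
    for i in range(1,k):
        if s[i,4]>1500:
            cs,_=cv2.findContours((l==i).astype(np.uint8),0,1)
            w=np.array([px2w('wrist',*p[0],z,o)[:2] for p in cs[0]],np.float32); b=cv2.minAreaRect(w); print(n,np.round(b[0],4),np.round(b[1],4),b[2],'px',c[i])
blob(im,(22,120,90),(34,255,255),.028,'yel'); blob(im,(158,130,80),(175,255,255),.028,'mag'); 
E
```

```text
time: 18.1
ee_pos: [0.4751, -0.0804, 0.2262]
tool_rot: [0.642, 0.767, -0.001, -0.001]
contact_force: [-0.1, 0.2, 0.5]
gripper_width: 0.7
finger_force: 0.0
time: 19.1
ee_pos: [0.5101, 0.2536, 0.226]
tool_rot: [0.639, 0.769, -0.001, -0.0]
contact_force: [-1.1, 0.2, 0.0]
gripper_width: 0.7
finger_force: 0.0
[0.51012785 0.25362989 0.22604436] [ 6.39186629e-01  7.69050430e-01 -1.35458260e-03 -2.33074490e-04]
yel [0.5162 0.2777] [0.022  0.0827] 10.532252311706543 px [339.46625767 189.15762152]
mag [0.427  0.3784] [0.0855 0.0273] 85.00485229492188 px [258.35016631  52.01542183]
mag [0.2937 0.3271] [0.1277 0.0303] 2.4517977237701416 px [95.39633593 86.6511881 ]
```

View pics/w5.png

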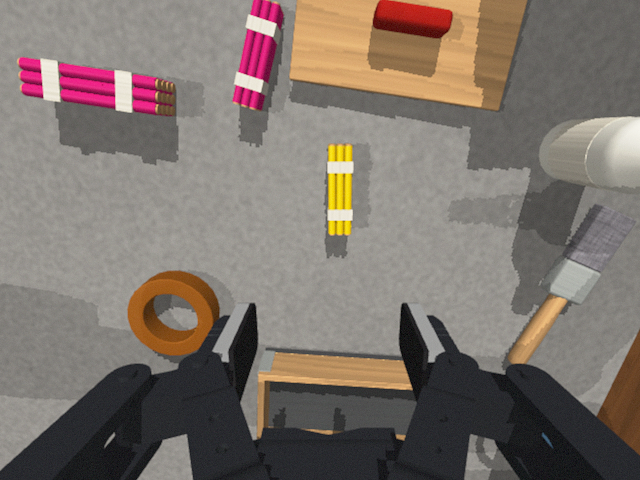

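Yellow lies at (340,189) and magenta at (258,52), whose near end is clear of the cover corner at (295,80).

```bash
python3 -m jog '{"offset":[[0.0225,0.0103,0],[0,0,0.055],[0,0,0.055],[0,0,0.055],[0,0,0.043],[0,0,0.01],[0,0,0]],"spin":[0,0,0,0,0,0,0]}' 0.6
python3 -m jog '{"offset":[[0,0,0],[0,0,0],[0,0,0],[0,0,0]],"spin":[0,0,0,0]}' 0 50
python3 -m jog '{"offset":[[0,0,-0.04],[0,0,-0.04],[0,0,-0.03],[0,0,0],[0,0,0]],"spin":[0,0,0,0.7,0]}'
```

```text
time: 20.02
ee_pos: [0.5174, 0.2776, 0.0097]
tool_rot: [0.64, 0.769, -0.0, 0.0]
contact_force: [-0.6, 0.6, 0.6]
gripper_width: 0.598
finger_force: 0.0
time: 20.52
ee_pos: [0.5183, 0.2791, 0.0114]
tool_rot: [0.639, 0.769, 0.001, 0.001]
contact_force: [-1.0, -1.3, 7.5]
gripper_width: 0.248
finger_force: 50.5
time: 21.15
ee_pos: [0.5173, 0.2784, 0.1204]
tool_rot: [0.662, 0.749, 0.001, 0.001]
contact_force: [-0.4, -0.5, -0.4]
gripper_width: 0.25
finger_force: 49.5
```

```bash
cat >> h.py <<'E'
def rectpix(cam_n,im,roi,lo,hi,z,o=None):
    u0,v0,u1,v1=roi; h=cv2.cvtColor(im,cv2.COLOR_RGB2HSV); m=np.zeros(im.shape[:2],np.uint8); m[v0:v1,u0:u1]=cv2.inRange(h,lo,hi)[v0:v1,u0:u1]
    k,l,s,c=cv2.connectedComponentsWithStats(m); i=1+np.argmax(s[1:,4]); p=np.argwhere(l==i)
    w=np.array([px2w(cam_n,u,v,z,o)[:2] for v,u in p],np.float32); b=cv2.minAreaRect(w); return np.round(b[0],4),np.round(b[1],4),round(b[2],1)
E
python3 - <<'E'
from h import *
im=cv2.imread('pics/top0.png')[:,:,::-1].copy()
print(rectpix('top',im,(280,200,345,285),(8,60,60),(25,255,255),.05))
print(rectpix('top',im,(155,215,202,292),(8,60,60),(25,255,255),.016))
E
```

```text
(array([0.568 , 0.0374]), array([0.1915, 0.1118]), 6.4)
(array([0.5456, 0.4252]), array([0.1895, 0.1127]), 2.7)
```

```bash
python3 -m jog '{"offset":[[-0.0489,-0.0047,0],[-0.0489,-0.0047,0],[-0.0489,-0.0047,0],[-0.0489,-0.0047,0],[-0.0489,-0.0047,0],[0,0,0],[0,0,0.05],[0,0,0.035],[0,0,0.01],[0,0,0.004],[0,0,0]],"spin":[0,0,0,0,0,0,0,0,0,0,0]}'
python3 -m jog '{"offset":[[0,0,0],[0,0,0],[0,0,0]],"spin":[0,0,0]}' 0.5
python3 -m jog '{"offset":[[0,0,-0.05],[0,0,-0.05],[0,0,-0.05],[0,0,0]],"spin":[0,0,0,0]}'
python3 - <<'E'
from h import *
im=cv2.imread('pics/top1.png')[:,:,::-1].copy()
print('mag',rectpix('top',im,(175,285,215,305),(155,80,50),(178,255,255),.029))
o=r.get_obs(); im=save('wrist','w6.png'); 
h=cv2.cvtColor(im,cv2.COLOR_RGB2HSV); m=cv2.morphologyEx(cv2.inRange(h,(22,120,90),(34,255,255)),cv2.MORPH_CLOSE,np.ones((25,25)))
p=np.argwhere(m>0); w=np.array([px2w('wrist',u,v,.036,o)[:2] for v,u in p],np.float32); print('yel',cv2.minAreaRect(w),o['ee_pos'])
E
```

```text
time: 22.52
ee_pos: [0.5244, 0.0334, 0.0212]
tool_rot: [0.662, 0.749, 0.001, 0.0]
contact_force: [0.2, 0.5, -0.4]
gripper_width: 0.255
finger_force: 49.5
time: 22.9
ee_pos: [0.5239, 0.0328, 0.0207]
tool_rot: [0.662, 0.749, 0.0, 0.0]
contact_force: [-0.2, 0.5, -0.5]
gripper_width: 0.501
finger_force: 0.0
time: 23.4
ee_pos: [0.5263, 0.0334, 0.1743]
tool_rot: [0.662, 0.749, 0.003, 0.003]
contact_force: [0.1, -0.6, -0.6]
gripper_width: 0.501
finger_force: 0.0
mag (array([0.4247, 0.3782]), array([0.0337, 0.0217]), 80.8)
yel ((0.524033784866333, 0.03343893587589264), (0.02229269966483116, 0.08530615270137787), 7.437453746795654) [0.52625417 0.03343743 0.17425278]
```

```bash
python3 -m jog '{"offset":[[0,0,0],[0,0,0],[0.0482,-0.0225,0],[0.0482,-0.0225,0],[0.0482,-0.0225,0],[0.0482,-0.0225,0],[0.0482,-0.0225,0],[0.0482,-0.0225,0],[0,0,0],[0,0,0]],"spin":[1.3,1.3,0,0,0,0,0,0,0,0]}' 0.38
python3 - <<'E'
from h import *
o=r.get_obs(); im=save('wrist','w7.png'); print(o['ee_pos'],o['tool_rot'])
h=cv2.cvtColor(im,cv2.COLOR_RGB2HSV); m=cv2.morphologyEx(cv2.inRange(h,(155,120,60),(176,255,255)),cv2.MORPH_CLOSE,np.ones((25,25)))
k,l,s,c=cv2.connectedComponentsWithStats(m)
for i in range(1,k):
    if s[i,4]>1500:
        p=np.argwhere(l==i); w=np.array([px2w('wrist',u,v,.029,o)[:2] for v,u in p],np.float32); print(cv2.minAreaRect(w),c[i])
E
```

```text
time: 24.7
ee_pos: [0.4188, 0.3335, 0.169]
tool_rot: [0.743, 0.67, -0.001, 0.0]
contact_force: [-0.3, -0.4, -0.8]
gripper_width: 0.381
finger_force: 0.0
[0.4188458  0.33353542 0.16895672] [ 7.42630915e-01  6.69699661e-01 -1.29187823e-03  1.35345527e-04]Traceback (most recent call last):
  File "<stdin>", line 7, in <module>
  File "h.py", line 15, in px2w
    f,cx,cy,e,A=cam(n,o); d=A@np.array([(u-cx)/f,(v-cy)/f,1]); return e+d*(z-e[2])/d[2]
                ~~~^^^^^
  File "h.py", line 7, in cam
    c=optics.calibration(n); f=240/np.tan(np.radians(c['fovy'])/2)
ValueError: time passes only in moves, steps and waits
```

```bash
sed -i 's/^def cam(n,o=None):/from functools import lru_cache\ncalib=lru_cache(None)(optics.calibration)\ndef cam(n,o=None):/; s/c=optics.calibration(n);/c=calib(n);/' h.py
python3 - <<'E'
from h import *
o=r.get_obs(); im=save('wrist','w8.png'); print(o['ee_pos'])
h=cv2.cvtColor(im,cv2.COLOR_RGB2HSV); m=cv2.morphologyEx(cv2.inRange(h,(155,120,60),(176,255,255)),cv2.MORPH_CLOSE,np.ones((25,25)))
k,l,s,c=cv2.connectedComponentsWithStats(m)
for i in range(1,k):
    if s[i,4]>1500:
        p=np.argwhere(l==i); w=np.array([px2w('wrist',u,v,.029,o)[:2] for v,u in p],np.float32); print(cv2.minAreaRect(w),c[i])
E
```

```text
[0.41942423 0.33284247 0.16909536]
((0.4245958626270294, 0.3762495219707489), (0.08116532117128372, 0.021866444498300552), 83.99322509765625) [329.19447123 171.71166827]
((0.2933286726474762, 0.3280395269393921), (0.12388265132904053, 0.037028782069683075), 2.344869613647461) [175.33463733 251.57017115]
```

```bash
python3 -m jog '{"offset":[[0.0199,0.0006,0],[0,0,0.05],[0,0,0.05],[0,0,0.04],[0,0,0.012],[0,0,0.007],[0,0,0]],"spin":[0,0,0,0,0,0,0]}'
python3 -m jog '{"offset":[[0,0,0],[0,0,0],[0,0,0],[0,0,0]],"spin":[0,0,0,0]}' 0 50
python3 -m jog '{"offset":[[0,0,-0.02],[0,0,-0.04],[0,0,-0.04],[0,0,-0.03],[0,0,0],[0,0,0],[0,0,0]],"spin":[0,0,0,0,-1.25,-1.25,0]}'
```

```text
time: 25.68
ee_pos: [0.4227, 0.3545, 0.0122]
tool_rot: [0.743, 0.669, 0.001, 0.0]
contact_force: [-0.0, -0.1, 0.0]
gripper_width: 0.377
finger_force: 0.0
time: 26.18
ee_pos: [0.4229, 0.3549, 0.0128]
tool_rot: [0.743, 0.669, 0.001, 0.0]
contact_force: [-0.8, -0.7, 7.2]
gripper_width: 0.249
finger_force: 50.0
time: 27.05
ee_pos: [0.422, 0.3542, 0.1423]
tool_rot: [0.666, 0.746, 0.0, 0.0]
contact_force: [0.1, 0.5, 0.1]
gripper_width: 0.249
finger_force: 49.0
```

```bash
python3 -m jog '{"offset":[[-0.0505,0.022,0],[-0.0505,0.022,0],[-0.0505,0.022,0],[-0.0505,0.022,0],[-0.0505,0.022,0],[-0.0505,0.022,0],[-0.0505,0.022,0],[0,0,0],[0,0,0]],"spin":[0,0,0,0,0,0,0,0,0]}'
python3 -m jog '{"offset":[[0,0,0.05],[0,0,0.045],[0,0,0.015],[0,0,0.009],[0,0,0]],"spin":[0,0,0,0,0]}'
```

```text
time: 28.18
ee_pos: [0.615, 0.0211, 0.1416]
tool_rot: [0.666, 0.746, 0.0, -0.0]
contact_force: [-0.4, 0.5, 0.0]
gripper_width: 0.25
finger_force: 49.1
time: 28.8
ee_pos: [0.6159, 0.0213, 0.0232]
tool_rot: [0.665, 0.747, 0.001, 0.0]
contact_force: [-0.1, -0.6, -1.1]
gripper_width: 0.252
finger_force: 49.1
```

```bash
python3 -m jog '{"offset":[[0,0,0],[0,0,0],[0,0,0],[0,0,-0.05],[0,0,-0.05],[0,0,-0.06],[0,0,0],[0,0,0]],"spin":[0,0,0,0,0,0,0,0]}' 0.4
python3 - <<'E'
from h import *
o=r.get_obs(); im=save('wrist','w9.png'); print(o['ee_pos'])
h=cv2.cvtColor(im,cv2.COLOR_RGB2HSV)
for lo,hi in(((155,120,60),(176,255,255)),((22,120,90),(34,255,255))):
  m=cv2.morphologyEx(cv2.inRange(h,lo,hi),cv2.MORPH_CLOSE,np.ones((25,25)))
  k,l,s,c=cv2.connectedComponentsWithStats(m)
  for i in range(1,k):
    if s[i,4]>1000:
        p=np.argwhere(l==i); w=np.array([px2w('wrist',u,v,.036,o)[:2] for v,u in p],np.float32); print(cv2.minAreaRect(w),c[i])
E
```

```text
time: 29.8
ee_pos: [0.6151, 0.0202, 0.1822]
tool_rot: [0.666, 0.746, -0.0, 0.0]
contact_force: [0.2, -0.3, -1.1]
gripper_width: 0.4
finger_force: 0.0
[0.61506812 0.0201854  0.18216072]
((0.6132031083106995, 0.04346131905913353), (0.022461693733930588, 0.08246324211359024), 6.3613057136535645) [329.0682053  198.21391664]
((0.5273198485374451, 0.03274312615394592), (0.028638824820518494, 0.0825391635298729), 7.168403625488281) [219.89089395 198.57690172]
```

View pics/w9.png

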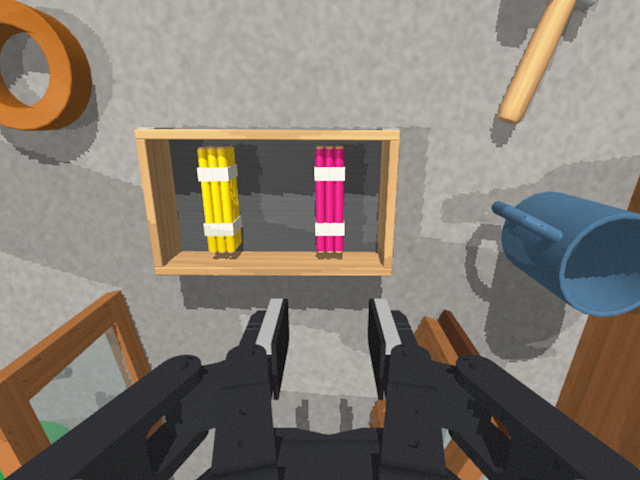

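Both bundles lie flat inside the crate, yellow at (220,199) and magenta at (329,198). Next is the cover.

```bash
python3 -m jog '{"offset":[[0.0586,-0.0033,0],[0.0586,-0.0033,0],[0.0586,-0.0033,0],[0.0586,-0.0033,0],[0.0586,-0.0033,0],[0.0586,-0.0033,0],[0.0586,-0.0033,0],[0,0,0]],"spin":[0,0,0,0,0,0,0,0]}' 0.5
python3 -m jog '{"offset":[[0,0,0],[0,0,0],[0,0,0],[0,0,0],[0,0,0],[0,0,0],[0,0,0],[0,0,0],[0,0,0],[0,0,0]],"spin":[-2.1,-2.1,-2.1,-2.1,-2.1,-2.1,-2.1,-2.1,-0.45,0]}'
python3 - <<'E'
from h import *
o=r.get_obs(); im=save('wrist','w10.png'); print(o['ee_pos'],o['tool_rot'])
t=cv2.imread('pics/top1.png')[:,:,::-1].copy()
print('top',rectpix('top',t,(155,215,202,292),(170,120,60),(180,255,255),.044),rectpix('top',t,(155,215,202,292),(0,150,60),(5,255,255),.044))
h=cv2.cvtColor(im,cv2.COLOR_RGB2HSV); m=cv2.inRange(h,(0,160,60),(5,255,255))|cv2.inRange(h,(172,160,60),(180,255,255))
k,l,s,c=cv2.connectedComponentsWithStats(m)
for i in range(1,k):
    if s[i,4]>500:
        p=np.argwhere(l==i); w=np.array([px2w('wrist',u,v,.044,o)[:2] for v,u in p],np.float32); print(cv2.minAreaRect(w),c[i])
E
```

```text
time: 30.85
ee_pos: [0.5405, 0.4315, 0.1805]
tool_rot: [0.662, 0.749, -0.001, -0.002]
contact_force: [0.7, -0.5, 0.3]
gripper_width: 0.501
finger_force: 0.0
time: 32.1
ee_pos: [0.5455, 0.4247, 0.1813]
tool_rot: [-0.023, 1.0, -0.0, -0.001]
contact_force: [0.4, 0.3, 0.4]
gripper_width: 0.502
finger_force: 0.0
[0.54554336 0.42471559 0.18125153] [-2.29797566e-02  9.99735633e-01 -4.56701178e-04 -6.21229718e-04]
top (array([0.435 , 0.4142]), array([0.0029, 0.    ]), -179.8) (array([0.5459, 0.4263]), array([0.0559, 0.0117]), 0.2)
((0.5434150099754333, 0.42491522431373596), (0.06110754609107971, 0.014746179804205894), 2.209745407104492) [328.13450704 228.26760563]
```

```bash
python3 -m jog '{"offset":[[0,0,0.05],[0,0,0.05],[0,0,0.042],[0,0,0.014],[0,0,0.004],[0,0,0]],"spin":[0,0,0,0,0,0]}'
python3 -m jog '{"offset":[[0,0,0],[0,0,0],[0,0,0],[0,0,0],[0,0,0]],"spin":[0,0,0,0,0]}' 0 100
python3 -m jog '{"offset":[[0,0,-0.02],[0,0,-0.04],[0,0,-0.04],[0,0,-0.03],[0,0,0],[0,0,0]],"spin":[0,0,0,0,-0.75,0]}'
```

```text
time: 32.9
ee_pos: [0.5461, 0.4264, 0.024]
tool_rot: [-0.024, 1.0, 0.001, 0.001]
contact_force: [-0.4, 0.2, 0.7]
gripper_width: 0.502
finger_force: 0.0
time: 33.52
ee_pos: [0.5462, 0.4261, 0.0241]
tool_rot: [-0.024, 1.0, 0.001, 0.001]
contact_force: [-0.2, -1.0, 6.4]
gripper_width: 0.16
finger_force: 99.0
time: 34.28
ee_pos: [0.5455, 0.4254, 0.1533]
tool_rot: [-0.057, 0.998, 0.0, 0.0]
contact_force: [0.2, -0.3, -2.3]
gripper_width: 0.164
finger_force: 98.1
```

```bash
python3 -m jog '{"offset":[[0.0026,-0.0485,0],[0.0026,-0.0485,0],[0.0026,-0.0485,0],[0.0026,-0.0485,0],[0.0026,-0.0485,0],[0.0026,-0.0485,0],[0.0026,-0.0485,0],[0.0026,-0.0485,0],[0,0,0],[0,0,0],[0,0,0.03],[0,0,0]],"spin":[0,0,0,0,0,0,0,0,0,0,0,0]}'
python3 - <<'E'
from h import *
t=save('top','top2.png')
im=save('wrist','w11.png'); a=t[190:300,260:380,::-1]; b=im[:,:,::-1]
a=cv2.resize(a,(436,400)); b=cv2.resize(b,(364,273)); c=np.zeros((400,800,3),np.uint8); c[:,:436]=a; c[:273,436:]=b; cv2.imwrite('pics/c4.png',c)
E
```

```text
time: 35.78
ee_pos: [0.5674, 0.0388, 0.1209]
tool_rot: [-0.058, 0.998, 0.0, -0.002]
contact_force: [-0.3, -0.6, -1.7]
gripper_width: 0.161
finger_force: 98.3
```

View pics/c4.png

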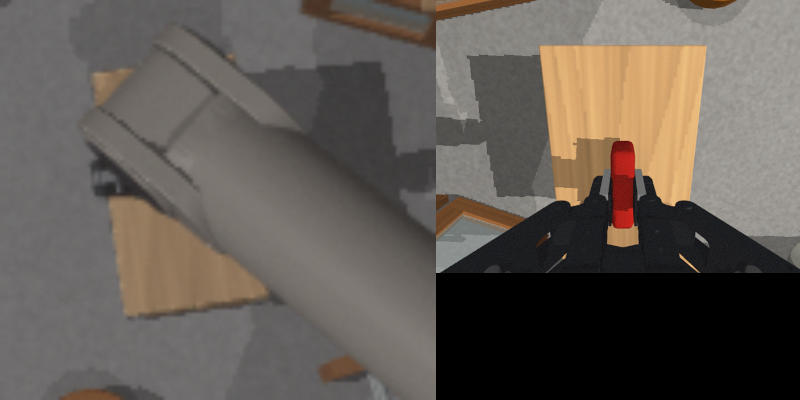

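```bash
python3 - <<'E'
from h import *
a=px2w('wrist',183,79,.1129);b=px2w('wrist',475,79,.1129); print(a,b,np.linalg.norm(a-b)); m=(a+b)/2
d=(b-a)/np.linalg.norm(b-a); n=np.array([-d[1],d[0],0]); print('centre',m+.095*n,m-.095*n, np.degrees(np.arctan2(n[1],n[0])))
E
```

```text
[ 0.48069553 -0.02676436  0.1129    ] [0.46772786 0.08416241 0.1129    ] 0.11168217294219294
centre [0.37985426 0.01766836 0.1129    ] [0.56856912 0.03972969 0.1129    ] -173.33221527429865
```

```bash
python3 -m jog '{"offset":[[0,-0.002,0.02],[0,0,0.02],[0,0,0.006],[0,0,0.004],[0,0,0.004],[0,0,0]],"spin":[0,0,0,0,0,0]}'
python3 -m jog '{"offset":[[0,0,0.002],[0,0,0.001],[0,0,0]],"spin":[0,0,0]}'
```

```text
time: 36.62
ee_pos: [0.5695, 0.0357, 0.0684]
tool_rot: [-0.057, 0.998, 0.0, 0.0]
contact_force: [0.6, -0.1, -2.3]
gripper_width: 0.165
finger_force: 98.4
time: 37.0
ee_pos: [0.5696, 0.0357, 0.066]
tool_rot: [-0.057, 0.998, -0.0, 0.0]
contact_force: [-2.7, -1.2, 6.4]
gripper_width: 0.165
finger_force: 99.5
```

```bash
python3 -m jog '{"offset":[[0,0,0],[0,0,0],[0,0,0],[0,0,-0.04],[0,0,-0.04],[0,0,0]],"spin":[0,0,0,0,0,0]}' 0.5
python3 -m jog '{"offset":[[0,0,0],[0,0,0],[0,0,0],[0,0,0],[0,0,0],[0,0,0],[0,0,0],[0,0,0],[0,0,0],[0,0,0],[0,0,0]],"spin":[2.1,2.1,2.1,2.1,2.1,2.1,2.1,2.1,2.1,0.2,0]}' 1
python3 -m jog '{"offset":[[0.052,0,0],[0.052,0,0],[0,0,0]],"spin":[0,0,0]}'
python3 - <<'E'
from h import *
o=r.get_obs(); im=save('wrist','w12.png'); print(o['ee_pos'],o['tool_rot'])
cv2.imwrite('pics/w12.png',im[:,:,::-1]); t=save('top','top3.png')
print('cover',rectpix('top',t,(270,190,350,290),(8,60,60),(25,255,255),.058))
E
```

```text
time: 37.75
ee_pos: [0.5713, 0.0366, 0.1483]
tool_rot: [-0.057, 0.998, 0.0, 0.003]
contact_force: [0.7, -0.9, -1.5]
gripper_width: 0.502
finger_force: 0.0
time: 39.12
ee_pos: [0.5691, 0.0356, 0.1448]
tool_rot: [0.699, 0.715, -0.0, -0.0]
contact_force: [0.2, -0.0, 0.6]
gripper_width: 0.996
finger_force: 0.0
time: 39.5
ee_pos: [0.5664, 0.1455, 0.1458]
tool_rot: [0.697, 0.717, 0.001, -0.001]
contact_force: [0.0, -0.7, -0.1]
gripper_width: 0.998
finger_force: 0.0
[0.5664125  0.14547548 0.14578682] [ 0.6968607   0.71720413  0.00143162 -0.00115842]
cover (array([0.5866, 0.0382]), array([0.1544, 0.1117]), 7.0)
```

```bash
python3 -m jog '{"offset":[[0,0,0.05],[0,0,0.05],[0,0,0.035],[0,0,0],[-0.012,0,0],[-0.012,0,0],[-0.01,0,0],[-0.01,0,0],[-0.01,0,0],[-0.01,0,0],[0,0,0]],"spin":[0,0,0,0,0,0,0,0,0,0,0]}'
python3 -m jog '{"offset":[[-0.01,0,0],[-0.012,0,0],[-0.012,0,0],[-0.012,0,0],[-0.012,0,0],[0,0,0]],"spin":[0,0,0,0,0,0]}'
```

```text
time: 40.98
ee_pos: [0.5698, 0.0772, 0.0117]
tool_rot: [0.7, 0.714, 0.002, -0.0]
contact_force: [0.9, 5.2, 0.1]
gripper_width: 0.999
finger_force: 2.4
time: 41.72
ee_pos: [0.5707, 0.0188, 0.0116]
tool_rot: [0.7, 0.714, 0.002, 0.0]
contact_force: [-0.1, 4.0, 1.6]
gripper_width: 0.997
finger_force: 2.2
```

```bash
python3 -m jog '{"offset":[[-0.012,0,0],[-0.012,0,0],[-0.012,0,0],[-0.012,0,0],[-0.012,0,0],[-0.012,0,0],[0,0,0]],"spin":[0,0,0,0,0,0,0]}'
python3 - <<'E'
from h import *
t=save('top','top4.png'); im=save('wrist','w13.png')
a=cv2.resize(t[170:300,260:480,::-1],(800,473)); cv2.imwrite('pics/c5.png',a)
E
```

```text
time: 42.6
ee_pos: [0.572, -0.0531, 0.0116]
tool_rot: [0.7, 0.714, 0.002, 0.0]
contact_force: [0.5, 5.3, 2.2]
gripper_width: 0.998
finger_force: 2.4
```

View pics/c5.png

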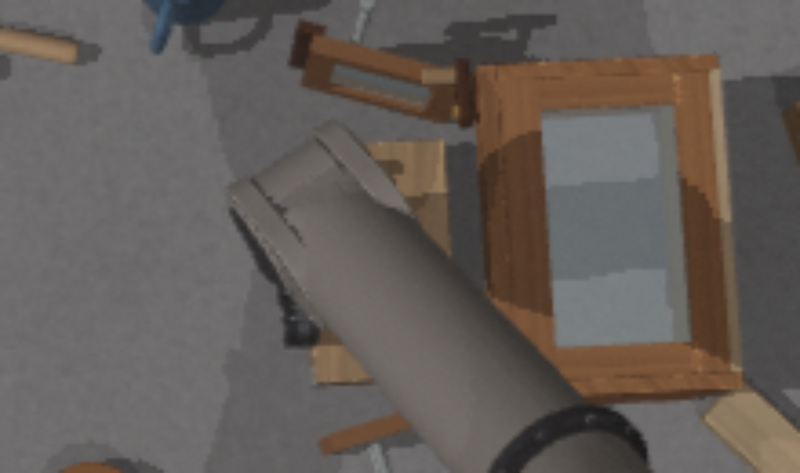

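The crate is square to the cabinet with the cover on, and both leaves are wide open. Continuing the two-finger push.

```bash
python3 - <<'E'
from h import *
P=lambda u,v,z:px2w('top',260+u/3.636,170+v/3.636,z)[:2].round(4)
print('crate far front corner',P(445,140,.058),'near low corner',P(313,384,.058),'cab roof front corners',P(478,66,.19),P(493,400,.19),'back',P(718,55,.19),P(740,388,.19), 'leafA tip',P(318,22,.15),'leafB tip',P(322,445,.15))
E
python3 -m jog '{"offset":[[-0.012,0,0],[-0.012,0,0],[-0.012,0,0],[-0.012,0,0],[-0.012,0,0],[0,0,0]],"spin":[0,0,0,0,0,0]}'
```

```text
crate far front corner [ 0.6609 -0.175 ] near low corner [ 0.468  -0.0643] cab roof front corners [ 0.695 -0.186] [ 0.4467 -0.1882] back [ 0.6995 -0.3644] [ 0.4519 -0.3688] leafA tip [ 0.7395 -0.0704] leafB tip [ 0.4174 -0.0647]
time: 43.45
ee_pos: [0.5731, -0.113, 0.0115]
tool_rot: [0.7, 0.714, 0.002, 0.0]
contact_force: [-0.3, 5.9, 3.5]
gripper_width: 1.003
finger_force: 2.8
```

```bash
python3 -m jog '{"offset":[[-0.009,0.002,0],[-0.009,0.002,0],[-0.009,0.002,0],[0,0,0]],"spin":[0,0,0,0]}'
```

```text
time: 43.95
ee_pos: [0.579, -0.1387, 0.0114]
tool_rot: [0.7, 0.714, 0.002, -0.001]
contact_force: [-0.8, 7.5, 3.3]
gripper_width: 0.999
finger_force: 4.0
```

```bash
python3 -m jog '{"offset":[[0.03,0,0],[0.04,-0.006,0],[0,0,0]],"spin":[0,0,0]}'
python3 -m jog '{"offset":[[0,0,0],[0,0,0],[0,0,0],[0,0,0],[0,0,0],[0,0,0],[0,0,0],[0,0,0],[0,0,0],[0,0,0]],"spin":[-2,-2,-2,-2,-2,-2,-2,-2,-2,0]}'
```

```text
time: 44.32
ee_pos: [0.571, -0.0682, 0.0111]
tool_rot: [0.699, 0.715, 0.001, -0.0]
contact_force: [-0.0, -0.5, -0.3]
gripper_width: 0.999
finger_force: 0.0
time: 45.58
ee_pos: [0.5712, -0.0733, 0.0101]
tool_rot: [-0.007, 1.0, -0.0, -0.0]
contact_force: [-0.1, 0.3, 0.2]
gripper_width: 0.999
finger_force: 0.0
```

```bash
python3 -m jog '{"offset":[[0.002,-0.01,0],[0,-0.008,0],[0,-0.008,0],[0,-0.008,0],[0,-0.008,0],[0,0,0]],"spin":[0,0,0,0,0,0]}'
python3 - <<'E'
from h import *
o=r.get_obs(); t=save('wrist','w14.png'); print(o['torque'],o['ee_pos'])
g=cv2.cvtColor(t,cv2.COLOR_RGB2HSV); m=cv2.inRange(g,(8,60,60),(25,255,255))
k,l,s,c=cv2.connectedComponentsWithStats(m)
for i in range(1,k):
    if s[i,4]>600: print(s[i],c[i].round())
E
```

```text
time: 46.32
ee_pos: [0.5703, -0.1112, 0.0106]
tool_rot: [-0.01, 1.0, 0.002, 0.0]
contact_force: [0.2, 5.9, -0.9]
gripper_width: 0.997
finger_force: 3.1
[ 1.20374242 -0.01909747  0.01245319] [ 0.5702823  -0.11123454  0.01061445]
[   0    0  222   34 5186] [89. 13.]
[    0    60   199   379 56459] [ 85. 233.]
[ 97 457  44  23 712] [119. 470.]
```

```bash
cat > edge.py <<'E'
from h import *
import sys
def edge(f):
    o=r.get_obs(); t=save('wrist',f); g=cv2.cvtColor(t,cv2.COLOR_RGB2HSV); m=cv2.inRange(g,(8,60,60),(25,255,255))
    for v in range(20,440,30):
        u=np.where(m[v,:300]>0)[0]
        if len(u): print(v,u.min(),u.max(),px2w('wrist',u.max(),v,.058,o)[:2].round(4))
edge(sys.argv[1])
E
python3 edge.py w15.png
```

```text
20 0 159 [ 0.4701 -0.1517]
80 0 119 [ 0.4829 -0.1628]
110 0 124 [ 0.4897 -0.1626]
140 0 177 [ 0.4965 -0.1504]
170 0 180 [ 0.5039 -0.1504]
200 0 184 [ 0.5116 -0.1501]
230 0 188 [ 0.5198 -0.1498]
260 0 191 [ 0.5283 -0.1498]
290 0 195 [ 0.5374 -0.1495]
320 0 192 [ 0.5469 -0.1513]
350 0 159 [ 0.5572 -0.1621]
380 0 121 [ 0.5681 -0.175 ]
410 0 210 [ 0.5789 -0.1485]
```

```bash
python3 -m jog '{"offset":[[0,-0.008,0],[0,-0.008,0],[0,-0.008,0],[0,-0.006,0],[0,0,0]],"spin":[0,0,0,0,0]}'
python3 - <<'E'
from h import *
import edge
E
python3 edge.py w16.png; python3 - <<'E'
from h import *
print(r.get_obs()['torque'])
E
```

```text
time: 47.05
ee_pos: [0.5709, -0.1407, 0.0106]
tool_rot: [-0.01, 1.0, 0.002, 0.001]
contact_force: [0.8, 7.8, -0.6]
gripper_width: 0.999
finger_force: 3.6
20 0 241 [ 0.4704 -0.1625]
80 0 117 [ 0.4836 -0.1928]
110 0 122 [ 0.4903 -0.1926]
140 0 176 [ 0.4971 -0.1801]
170 0 180 [ 0.5045 -0.1799]
200 0 184 [ 0.5123 -0.1796]
230 0 187 [ 0.5204 -0.1796]
260 0 191 [ 0.529  -0.1793]
290 0 195 [ 0.5381 -0.179 ]
320 0 192 [ 0.5476 -0.1808]
350 0 159 [ 0.5579 -0.1916]
380 0 121 [ 0.5687 -0.2045]
410 0 210 [ 0.5796 -0.178 ]
[1.28226532e+00 7.75768065e-04 6.85203187e-02]Traceback (most recent call last):
  File "<stdin>", line 2, in <module>
  File "edge.py", line 8, in <module>
    edge(sys.argv[1])
         ~~~~~~~~^^^
IndexError: list index out of range
```

```bash
for i in 1 2; do python3 -m jog '{"offset":[[0,-0.003,0],[0,0,0]],"spin":[0,0]}'; done
```

```text
time: 47.35
ee_pos: [0.5709, -0.1427, 0.0106]
tool_rot: [-0.01, 1.0, 0.003, 0.001]
contact_force: [0.2, 9.0, 0.0]
gripper_width: 1.0
finger_force: 4.5
time: 47.6
ee_pos: [0.571, -0.1456, 0.0107]
tool_rot: [-0.01, 1.0, 0.003, 0.001]
contact_force: [0.3, 9.9, 0.3]
gripper_width: 0.998
finger_force: 4.6
```

```bash
for i in 1 2; do python3 -m jog '{"offset":[[0,-0.002,0],[0,0,0]],"spin":[0,0]}'; done
```

```text
time: 47.85
ee_pos: [0.571, -0.1474, 0.0107]
tool_rot: [-0.01, 1.0, 0.003, 0.001]
contact_force: [-0.1, 10.2, 0.1]
gripper_width: 0.999
finger_force: 4.8
time: 48.1
ee_pos: [0.571, -0.1493, 0.0107]
tool_rot: [-0.01, 1.0, 0.003, 0.001]
contact_force: [-0.1, 10.0, 0.5]
gripper_width: 1.002
finger_force: 4.9
```

```bash
for i in 1; do python3 -m jog '{"offset":[[0,-0.002,0],[0,0,0]],"spin":[0,0]}';  python3 -m jog '{"offset":[[0,-0.001,0],[0,0,0]],"spin":[0,0]}'; done
```

```text
time: 48.35
ee_pos: [0.5711, -0.1512, 0.0107]
tool_rot: [-0.01, 1.0, 0.003, 0.001]
contact_force: [-0.2, 9.6, 0.4]
gripper_width: 0.998
finger_force: 4.6
time: 48.6
ee_pos: [0.571, -0.1512, 0.0107]
tool_rot: [-0.011, 1.0, 0.003, 0.0]
contact_force: [0.1, 13.3, -0.9]
gripper_width: 1.0
finger_force: 3.0
```

```bash
python3 -m jog '{"offset":[[0,0.012,0],[-0.028,0,0],[-0.028,0,0],[0,-0.004,0],[0,-0.003,0],[0,-0.002,0],[0,-0.0015,0],[0,0,0]],"spin":[0,0,0,0,0,0,0,0]}'
python3 edge.py w17.png
```

```text
time: 49.6
ee_pos: [0.6236, -0.1493, 0.0095]
tool_rot: [-0.012, 1.0, 0.002, -0.003]
contact_force: [-10.2, 11.4, 0.4]
gripper_width: 0.999
finger_force: 0.0
20 0 160 [ 0.524  -0.1898]
50 0 163 [ 0.5302 -0.1898]
80 0 167 [ 0.5366 -0.1895]
110 0 171 [ 0.5433 -0.1893]
140 0 174 [ 0.5503 -0.1892]
170 0 178 [ 0.5576 -0.189 ]
200 0 182 [ 0.5653 -0.1887]
230 0 186 [ 0.5734 -0.1884]
260 0 189 [ 0.5819 -0.1883]
290 0 193 [ 0.5908 -0.188 ]
320 0 192 [ 0.6002 -0.1891]
350 0 159 [ 0.6104 -0.1997]
380 0 121 [ 0.6211 -0.2124]
410 0 25 [ 0.6329 -0.244 ]
```

```bash
python3 -m jog '{"offset":[[0,0.012,0],[0.022,0,0],[0,0,0]],"spin":[0,0,0]}'
python3 -m jog '{"offset":[[0,-0.006,0],[0,-0.004,0],[0,-0.003,0],[0,0,0]],"spin":[0,0,0,0]}'
```

```text
time: 50.02
ee_pos: [0.6037, -0.1429, 0.0102]
tool_rot: [-0.009, 1.0, -0.001, -0.001]
contact_force: [0.1, -0.5, -0.0]
gripper_width: 1.002
finger_force: 0.0
time: 50.52
ee_pos: [0.6057, -0.1504, 0.0109]
tool_rot: [-0.011, 1.0, 0.003, 0.001]
contact_force: [-1.0, 12.5, 1.1]
gripper_width: 0.997
finger_force: 0.9
```

```bash
python3 -m jog '{"offset":[[0,0.014,0],[0.037,0,0],[0.037,0,0],[0,0,0]],"spin":[0,0,0,0]}'
python3 -m jog '{"offset":[[0,-0.005,0],[0,-0.005,0],[0,-0.003,0],[0,-0.001,0],[0,0,0]],"spin":[0,0,0,0,0]}'
```

```text
time: 51.02
ee_pos: [0.5282, -0.1436, 0.0098]
tool_rot: [-0.009, 1.0, -0.001, -0.001]
contact_force: [0.5, -0.1, -0.5]
gripper_width: 1.003
finger_force: 0.0
time: 51.65
ee_pos: [0.5323, -0.1524, 0.0108]
tool_rot: [-0.011, 1.0, 0.003, 0.001]
contact_force: [1.3, 11.0, -0.9]
gripper_width: 1.0
finger_force: 0.0
```

```bash
python3 edge.py w18.png
```

```text
20 0 81 [ 0.4326 -0.2111]
50 0 209 [ 0.4381 -0.1824]
80 0 299 [ 0.4441 -0.1613]
110 0 299 [ 0.4508 -0.1613]
140 0 257 [ 0.4581 -0.1719]
170 0 107 [ 0.4664 -0.2105]
200 0 113 [ 0.4741 -0.2102]
230 0 187 [ 0.4819 -0.1915]
260 0 191 [ 0.4905 -0.1912]
290 0 194 [ 0.4995 -0.1912]
320 0 192 [ 0.5091 -0.1926]
350 0 159 [ 0.5194 -0.2034]
380 0 121 [ 0.5303 -0.2163]
410 0 210 [ 0.5411 -0.1898]
```

```bash
python3 -m jog '{"offset":[[0,0.03,0],[0,0.05,0],[0,0.05,0],[0,0,-0.05],[0,0,-0.05],[0,0,-0.06],[0,0.05,-0.02],[0,0.06,0],[0,0.06,0],[0,0.06,0],[0,0,0],[0,0,0]],"spin":[0,0,0,0,0,0,0,0,0,0,0,0]}'
python3 - <<'E'
from h import *
t=save('top','top5.png'); s=save('scene','scene5.png')
a=cv2.resize(t[170:310,340:480,::-1],(400,400),interpolation=cv2.INTER_CUBIC); b=cv2.resize(s[160:290,160:290,::-1],(400,400),interpolation=cv2.INTER_CUBIC)
cv2.imwrite('pics/fin.png',np.hstack([a,b]))
print(w2px('top',[.57,-.205,.058]),w2px('scene',[.5,-.205,0]),w2px('scene',[.64,-.204,0]))
E
```

```text
time: 53.2
ee_pos: [0.5247, 0.2032, 0.1902]
tool_rot: [-0.009, 1.0, -0.0, -0.0]
contact_force: [0.5, -0.8, 0.5]
gripper_width: 1.001
finger_force: 0.0
[393.80687796 239.35039472] [261.1979872  236.16195186] [237.91766159 263.05644204]
```

View pics/fin.png

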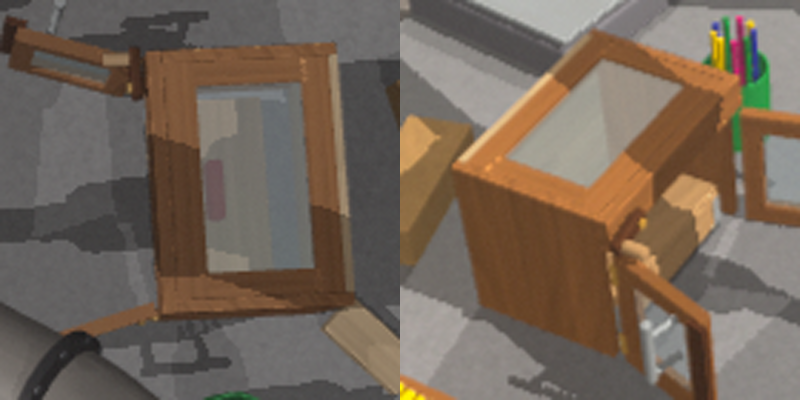

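```bash
python3 - <<'E'
from h import *
T=lambda u,v,z:px2w('top',340+u*.35,170+v*.35,z)[:2].round(4)
S=lambda u,v,z:px2w('scene',160+u*.325,160+v*.325,z)[:2].round(4)
print('far edge',T(264,98,.058),T(274,270,.058),'handle',T(206,190,.086),T(225,190,.086),T(215,158,.086),T(215,221,.086))
print('near nr top',S(318,180,.058),'near nr bottom',S(318,222,0),'nr far top',S(292,172,.058))
E
```

```text
far edge [ 0.6702 -0.3207] [ 0.4948 -0.3233] handle [ 0.574  -0.2535] [ 0.5737 -0.2724] [ 0.606  -0.2638] [ 0.5428 -0.2613]
near nr top [ 0.4758 -0.2078] near nr bottom [ 0.4801 -0.209 ] nr far top [ 0.4781 -0.2389]
```

The last view shows the crate with its cover inside the doorway and both leaves wide open. The near face works out at y ≈ -0.208 against a carcass plane of about -0.204, so it is inside. The arm is clear, so I'm handing in.

```bash
python3 -c "
from workcell import r
print(r.hand_in())"
```

```text
the job is handed in; nothing more can be done
None
```

I handed the job in at about 53 s: the button is turned aside, both leaves are wide open, and both bundles found (yellow, magenta) are in the covered crate inside the cabinet. By my measurement its near face is only 3–5 mm past the front plane, with about 2 mm of uncertainty, and no verdict came back.

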